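# Unlock the spice carousel with its pedal and turn the salt to the front

### The job

The spice carousel is locked: press its spring pedal all the way down to the stop, so that the lock bolt is pushed out and stays out. Then take the bar handle on top and turn the carousel until the salt shaker stands at the front, in line with the pointer on the base. Finish there, with the gripper still closed on the handle and holding the carousel still; all jars stay standing in their cups and the things around are left alone.

Things in the scene. Friction and masses are not known exactly. Their poses are not given: they have to be found in the camera images.
- carousel: fixed wooden base of the carousel: round plate 236 mm across, 12 mm thick. Origin: on the turning axis, at the worktop. Its -x points to the front, where a dark steel pointer with a diamond tip sticks out (tip 155 mm from the axis). On its +y side an arm carries the dark lock housing (125 to 167 mm from the axis, 58 mm high) and the pedal.
- front_place (a point): point fixed to the base, right behind the pointer, 72 mm from the turning axis on the front (-x) side, 32 mm above the worktop: where the underside of the jar that faces front stands
- handle (a point): centre of the wooden bar handle at the top of the central post, on the turning axis, 185 mm above the worktop. The bar is 64 mm long (along its x), 16 mm wide (along its y, the way to grip it) and 28 mm high, and turns with the turntable. The tops of the jars are at 138 mm.
- turntable: the turning part: wooden disc 208 mm across (top 28 mm above the worktop), five steel cups, a central steel post 16 mm across and the bar handle. Origin: on the turning axis at the worktop; its x is along the bar handle. At turn angle 0 it is aligned with the base.
- turn (a joint): angle of the turntable, rad, growing anticlockwise seen from above; 0 as parked. Locked, it has about 0.02 rad of play each way. Free, it turns either way, over 6 rad, with light friction (0.06 N m), and stays where left. Five steel cups stand 72 mm from its axis, 72 degrees apart, one of them at the front at 0; cups are 57 mm across, 52 mm high; jars stand in them with 2 mm of play.
- salt_shaker: glass salt shaker with a narrower rounded metal top, 44 mm across, 90 mm high: shorter than the spice jars. Stands in one of the four cups that are not at the front. Origin: centre of its underside.
- jar_front: spice jar with a broad screw cap, 45 mm across, 106 mm high; in the cup that is at the front at the start. Origin: centre of its underside.
- jar_a: spice jar like jar_front, in another cup
- jar_b: spice jar like jar_front, in another cup
- jar_c: spice jar like jar_front, in another cup
- pedal (a joint): angle of the pedal, rad: 0 up, 0.30 pressed down to its stop; a spring brings it back up when released. Hinged at 156 mm from the turning axis, 32 mm above the worktop, on the housing; it slopes up outward (away from the axis, base +y) at 0, and is slightly below level at the stop.
- pedal_pad (a point): middle of the top of the pedal's ribbed rubber pad (56 mm along base x, 44 mm long), 226 mm from the turning axis along base +y, 56 mm above the worktop at rest; it moves with the pedal and goes down about 22 mm to the stop. Pressing there takes about 4 N at first and 9 N at the stop.
- bolt (a joint): steel lock bolt, bent up over the pedal's hinge (top 76 mm above the worktop), m: 0 pushed in (its tongue stands between two studs on the turntable's rim: locked), grows outward; above 0.008 the turntable is free. Pressing the pedal pushes it out (about 0.010 at the stop) and it stays out when the pedal comes back up.
- mug: white mug to the right of the carousel, bystander, 84x123x91 mm; origin at its underside
- timer: round white kitchen timer, bystander, 67 mm across, 56 mm high; origin at its underside
- pinch_bowl: small white bowl behind the carousel, bystander, 60 mm across, 32 mm high; origin at its underside
- wooden_spoon: wooden spoon lying on the worktop to the left, bystander, 316 mm long; origin at its underside

How it is judged:
On the way, in this order (a step that is already met when the one before it is completed fails the run):
1. the pedal is pressed down to its stop and the bolt is out (value of joint pedal above 0.27 rad and value of joint bolt above 0.008 m), for 0.1 s.
2. the gripper holds the handle (contact force between the fingers and turntable above 2 N and distance between the grasp point and handle below 0.035 m), for 0.2 s.
3. the salt shaker comes to the front (horizontal distance between salt_shaker and front_place below 0.015 m and z of salt_shaker in the frame of carousel below 0.045 m), for 0.2 s.
At the end, for the whole second after the job is handed in: The salt shaker stands upright in its cup within 15 mm of the front place; the fingers grip the bar handle (over 2 N, TCP within 35 mm of the bar's centre) and the turntable is still (under 0.05 rad/s); the bolt is out by more than 8 mm and the pedal is back up (all of step 2 and all of step 3 and angle between salt_shaker's own z axis and vertical below 0.15 rad and velocity of joint turn between -0.05 and 0.05 rad/s and value of joint bolt above 0.008 m and value of joint pedal below 0.05 rad and contact force between the fingers and salt_shaker below 0.5 N); the arm keeps its last pose, push and grip.
It fails at once if a jar or the shaker is tipped (angle between any of jar_front, jar_a, jar_b, salt_shaker, jar_c's own z axis and vertical above 0.35 rad).
It fails at once if a jar or the shaker is lifted out of its cup (z of any of jar_front, jar_a, jar_b, salt_shaker, jar_c in the frame of carousel above 0.06 m).
It fails at once if a bystander is moved by more than 30 mm (distance of any of mug, timer, pinch_bowl, wooden_spoon from where it was at the start of the episode above 0.03 m).
It also fails if it takes over 56 s, if anything falls off the work surface, if the arm or the gripper's body presses on something with over 40 N, if the wrist force passes 120 N, or if a joint passes its speed limit or range.

### The arm

A 7-joint arm with a two-finger parallel gripper is mounted at the origin on a cart in front of the work surface, level with it; the furniture and walls round the work are solid. World frame = base frame: x ahead of the robot, y to its left, z up, the work surface at z = 0. Lengths are in m, angles in rad, forces in N, time in s.
With the tool pointing down it reaches from about 0.4 to 0.85 m from the base axis. Payload 4.5 kg.
Tool frame: the origin (TCP) lies between the finger pads, 19 mm behind the fingertips; this is the grasp point; z points along the fingers, y is the line along which they close (so a half turn about z gives the same grasp; the last joint's range is limited). The gripper opens to 88 mm and grips with 3 to 60 N. Pads are 18 mm wide; open, the fingers measure 123 mm over their backs; the gripper's body (75 mm by 187 mm) begins 45 mm behind the grasp point.
Start: joints at [-1.107, 0.689, -0.195, 1.565, 0.157, 0.902, -0.215], TCP at [0.26, 0.568, 0.257] pointing down, gripper open.
Joint ranges: [-3.01, 3.01], [-0.46, 2.08], [-1.47, 1.51], [0.13, 2.56], [-1, 4.14], [0.04, 2.09], [-2.66, 2.66]. Speed limits (rad/s): [2.57, 2.57, 3.14, 3.14, 3.14, 3.14, 3.14].

### API

Orientations are given as a unit quaternion [w, x, y, z].
In Python, from plant import ctrl gives the robot as it stands.
- The arm moves only by the shell command python3 -m handwheel 'ROWS'. ROWS is JSON, a list of rows, each a list of 3 entries, a list of its own where there are three numbers: the opening, from -1 (shut) to 1 (fully open), then the shift along the tool's x, y, z in m, then the turn about the tool's z in rad. In form: [[jaw, [x, y, z], roll], ...]. A call has 1 to 12 rows; each row shifts and turns the commanded pose from where the row before left it, along the tool's axes as they then stand; what a row does not reach is not made up. A row lasts 1/8 s, in which the tool goes at most 62.5 mm and 10.7 degrees, less where a joint would pass 70% of its speed; a pose out of reach is approached as far as the arm can. A call with a gripper value outside its range is refused whole. The fingers move at their own pace and stop on an object; the grip force is fixed at half the most. Time passes only in rows, so rows that do not move let the fingers close. It gives the time, the measured TCP pose, the force, the opening and the grip force at its end, in the units of the state.
- ctrl.observe(): the state, without advancing time (a new reading comes with each control period).
- ctrl.capture(name): name is "scene" or "top"; returns a dict with "color" (420x560x3 uint8, red, green, blue), "range_z" (420x560 float32, m along the optical axis (not along the pixel's ray), 0 where there is no reading), "intrinsics" (3x3 intrinsics, pixels), "dist" ([k1, k2, p1, p2, k3] as OpenCV has them; the pictures are not rectified), "R" (3x3) and "t" (3): a world point X has camera coordinates R X + t. Camera axes: x right, y down, z forward; pixel columns grow to the right and rows downward; lengths in m; the calibration is good to about 2 mm. A picture is of the moment at which its call begins.
- ctrl.job_done(): hands the job in; it is judged then, once.
The state is a dict: "t": time; "joint_positions": joint angles; "qd": joint speeds; "joint_efforts": joint torques, N m; "tool_pos": TCP position; "tcp_rot": TCP orientation; "ft_force": force on the tool from outside, world axes, zero at the start; "wrist_torque": the same for the moment, N m; "finger_gap": finger opening in m; "grasp_force": force on a finger pad.
Only numpy, scipy, OpenCV 4.12 (cv2) and the standard library are available. Lean on these libraries where they do the work, as an engineer would, in place of code of your own. Each camera call takes 0.05 s, during which the arm holds its last target. There are 200 camera calls.

## Working session

There is one attempt and no reset: what is moved stays moved. The work goes in short steps, Python scripts to look and compute and a shell command to move; the robot and the scene stay as the last step left them, time stands still between calls to the robot, and variables do not carry over. Pictures are saved under pics/ and viewed, at most 10 in all, crops included, and the job is handed in when it is done.

```bash
mkdir -p pics
cat > h.py <<'E'
import numpy as np, cv2
from plant import ctrl
def cap(n):
    c=ctrl.capture(n); 
    return c
def pts(c):
    "world point per pixel"
    h,w=c["range_z"].shape
    u,v=np.meshgrid(np.arange(w),np.arange(h))
    p=cv2.undistortPoints(np.stack([u,v],-1).reshape(-1,1,2).astype(np.float64),np.array(c["intrinsics"]),np.array(c["dist"])).reshape(h,w,2)
    z=c["range_z"].astype(float)
    X=np.dstack([p*z[...,None],z])
    W=(X-np.array(c["t"]))@np.array(c["R"])
    W[z==0]=np.nan
    return W
E
python3 - <<'E'
from h import *
s=ctrl.observe(); print({k:np.round(v,3).tolist() for k,v in s.items()})
for n in("scene","top"):
    c=cap(n); np.savez(n+"0.npz",W=pts(c),**c)
    cv2.imwrite(f"pics/{n}0.png",c["color"][...,::-1]); print(n,-np.array(c["R"]).T@c["t"],np.array(c["R"])[2],(c["range_z"]>0).mean())
E
```

```text
{'t': 0.0, 'joint_positions': [-1.107, 0.69, -0.194, 1.566, 0.157, 0.903, -0.215], 'qd': [-0.001, -0.002, 0.0, 0.0, 0.001, -0.0, -0.0], 'joint_efforts': [0.0, -52.755, -1.267, -15.343, -0.053, 0.006, 0.0], 'tool_pos': [0.26, 0.568, 0.257], 'tcp_rot': [-0.0, 0.213, 0.977, -0.001], 'ft_force': [0.118, 1.063, 0.999], 'wrist_torque': [0.005, -0.007, -0.039], 'grasp_force': 0.0, 'finger_gap': 0.088}
scene [0.30094351 0.88819919 1.29561511] [ 0.20659964 -0.54041306 -0.81564104] 0.9872236394557823
top [-0.2645563  -0.27997998  1.69108031] [ 0.47336149  0.22903095 -0.85057258] 0.9156420068027211
```

View pics/scene0.png

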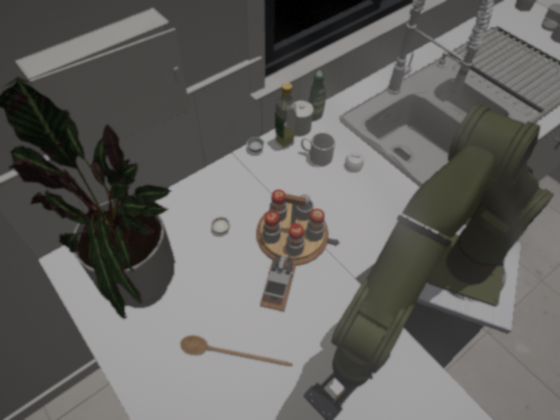

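View pics/top0.png

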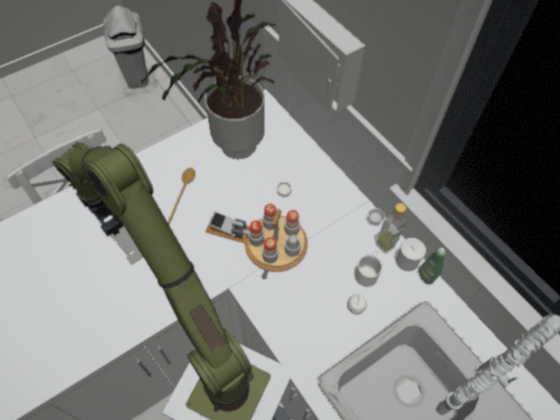

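The scene view shows the carousel at about (292,232), its pointer at (335,241), the pedal at (278,290) and the silver-topped shaker at (303,207). In the top view the shaker is at (292,243), the pedal at (228,222) and the pointer at (266,274). Next I'll measure these.

Run:
```python
from h import *
ims=[]
for n,(u0,u1,v0,v1) in {"scene":(235,355,175,315),"top":(195,320,190,290)}.items():
    d=np.load(n+"0.npz"); W=d["W"]; col=d["color"]
    hsv=cv2.cvtColor(col,cv2.COLOR_RGB2HSV)
    cr=np.zeros(W.shape[:2],bool); cr[v0:v1,u0:u1]=1
    red=cr&((hsv[...,0]<6)|(hsv[...,0]>174))&(hsv[...,1]>150)&(W[...,2]>0.1)
    k,l,st,ce=cv2.connectedComponentsWithStats(red.astype(np.uint8))
    for i in range(1,k):
        if st[i,4]>15:
            P=W[l==i]; P=P[P[:,2]>0.132] ; 
            print(n,"red",st[i,4],ce[i].round(),np.nanmean(P,0).round(4) if len(P) else None,len(P))
    # turntable wood z~.028 & base & handle
    wood=cr&(hsv[...,0]>8)&(hsv[...,0]<25)&(hsv[...,1]>100)
    m=wood&(abs(W[...,2]-0.028)<.006); P=W[m]
    (c,r)=cv2.minEnclosingCircle(P[:,:2].astype(np.float32)); print(n,"disc",len(P),c,r)
    m=cr&(W[...,2]>0.165)&(W[...,2]<.22); P=W[m]; print(n,"handle",len(P),P.mean(0).round(4),P[:,2].max(), cv2.minAreaRect(P[:,:2].astype(np.float32)), np.argwhere(m).mean(0))
    g=cv2.resize(col[v0:v1,u0:u1,::-1],None,fx=4,fy=4,interpolation=cv2.INTER_CUBIC)
    ims.append(cv2.convertScaleAbs(g,alpha=1.5))
h=max(i.shape[0] for i in ims); ims=[cv2.copyMakeBorder(i,0,h-i.shape[0],0,0,0) for i in ims]
o=np.hstack(ims); s=min(800/o.shape[1],600/o.shape[0],1);print(o.shape,s); cv2.imwrite("pics/crop0.png",cv2.resize(o,None,fx=s,fy=s))
```

```text
scene red 18 [278. 198.] [0.6024 0.0698 0.1378] 18
scene disc 6 (0.5883252024650574, 0.07485491782426834) 0.0588051974773407
scene handle 198 [0.542  0.0945 0.1905] 0.20362575784618783 ((0.5430330634117126, 0.09096616506576538), (0.06275231391191483, 0.02341357246041298), 8.659783363342285) [199.70707071 294.53535354]
top red 51 [256. 227.] [0.5104 0.1472 0.139 ] 44
top red 23 [268. 245.] [0.4621 0.0813 0.1379] 21
top disc 83 (0.5459496974945068, 0.10028282552957535) 0.11741412431001663
top handle 102 [0.5403 0.0878 0.1947] 0.2061488499193882 ((0.5437537431716919, 0.08963525295257568), (0.06188373267650604, 0.01722400076687336), 8.478557586669922) [217.93137255 276.11764706]
(560, 980, 3) 0.8163265306122449
```

View pics/crop0.png

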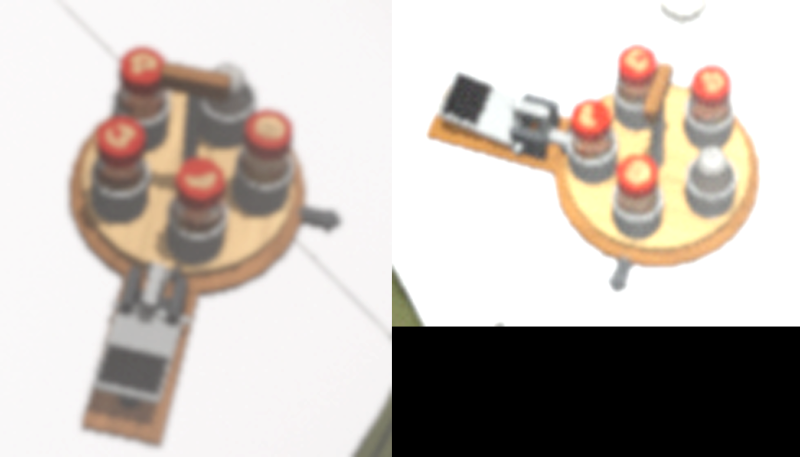

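Bar handle at about (0.543, 0.090), at 8.5°. The shaker is in the cup next to the front jar on the -y side. I'll check the axis direction against the pad, pointer and shaker.

Run:
```python
from h import *
ax=np.array([.543,.090])
for n in("scene","top"):
    d=np.load(n+"0.npz"); W=d["W"]; col=d["color"].astype(int); V=col.max(-1)
    r=np.hypot(W[...,0]-ax[0],W[...,1]-ax[1]); sat=V-col.min(-1)
    m=(r>.19)&(r<.27)&(W[...,1]>.2)&(W[...,2]>.03)&(W[...,2]<.08)&(V<75)&(W[...,0]>.4)&(W[...,0]<.62)
    k,l,st,ce=cv2.connectedComponentsWithStats(m.astype(np.uint8)); i=1+st[1:,4].argmax()
    P=W[l==i]; c=P.mean(0); e=c[:2]-ax
    print(n,"pad",len(P),ce[i],c.round(4),"z range",P[:,2].min(),P[:,2].max(),"r",np.hypot(*e),"ang-90",np.degrees(np.arctan2(e[1],e[0]))-90)
    m=(r>.122)&(r<.165)&(W[...,0]<.45)&(V<110)&(W[...,2]<.04)&(W[...,2]>-.01)&(abs(W[...,1]-.07)<.06)
    P=W[m]; c=P.mean(0);e=c[:2]-ax; print(n,"pointer",len(P),c.round(4),"maxr",r[m].max(),"ang",np.degrees(np.arctan2(-e[1],-e[0])))
    m=(r<.11)&(W[...,2]>.09)&(W[...,2]<.15); 
    for a in (180,252,324,36,108):
        a=np.radians(a+8.5); q=ax+.072*np.array([np.cos(a),np.sin(a)])
        mm=m&(np.hypot(W[...,0]-q[0],W[...,1]-q[1])<.03); z=W[mm][:,2]
        t=mm&(W[...,2]>np.nanmax(z)-.008) if len(z) else mm
        print("  cup",q.round(3),"z95",np.percentile(z,95).round(4) if len(z) else None,"rgb",col[t].mean(0).round() if t.any() else None)
    m=(r<.4)&(r>.18)&(W[...,2]>.015)&(W[...,1]>-.3); print("near stuff maxz",np.nanmax(W[m&(W[...,1]>.1)&(W[...,0]>.4)][:,2]))
```

```text
scene pad 170 [275.23529412 287.7       ] [0.5126 0.3158 0.0567] z range 0.04856392753311602 0.06594872365293973 r 0.22785444271263713 ang-90 7.65994204406995
scene pointer 40 [0.4088 0.0754 0.0102] maxr 0.14974583803931138 ang 6.205347446586406
  cup [0.472 0.079] z95 0.1415 rgb [136.  96.  83.]
  cup [0.531 0.019] z95 0.1236 rgb [133. 129. 126.]
  cup [0.607 0.057] z95 0.1411 rgb [136.  84.  72.]
  cup [0.594 0.14 ] z95 0.142 rgb [132.  78.  66.]
  cup [0.511 0.154] z95 0.141 rgb [136.  80.  67.]
near stuff maxz 0.6368074527560247
top pad 112 [217.48214286 219.84821429] [0.5133 0.314  0.0569] z range 0.043298395915669814 0.07378936792109532 r 0.2259559302604715 ang-90 7.548858841321817
top pointer 10 [0.4064 0.0694 0.0113] maxr 0.14814897622900408 ang 8.578835488311661
  cup [0.472 0.079] z95 0.1447 rgb [177. 118.  89.]
  cup [0.531 0.019] z95 0.125 rgb [164. 163. 157.]
  cup [0.607 0.057] z95 0.1441 rgb [185. 116.  98.]
  cup [0.594 0.14 ] z95 0.1447 rgb [181. 112.  94.]
  cup [0.511 0.154] z95 0.1436 rgb [181. 103.  80.]
near stuff maxz 0.6390090858938385
```

```bash
python3 -m handwheel '[[-1,[-0.037,-0.0135,0],0],[-1,[-0.037,-0.0135,0],0],[-1,[-0.037,-0.0135,0],0],[-1,[-0.037,-0.0135,0],0],[-1,[-0.037,-0.0135,0],0],[-1,[-0.037,-0.0135,0],0],[-1,[-0.037,-0.0135,0],0],[-1,[-0.037,-0.0135,0],0],[-1,[-0.037,-0.0135,0],0],[-1,[0,0,0],0.17],[-1,[0,0,0],0.17],[-1,[0,0,0],0.16]]'
python3 - <<'E'
from h import *
s=ctrl.observe(); from scipy.spatial.transform import Rotation as R
q=s["tcp_rot"]; M=R.from_quat(q,scalar_first=True).as_matrix(); print(M.round(3)); print(s["joint_positions"])
print("to pad (tool axes)",M.T@(np.array([.5115,.319,.057+.019])-s["tool_pos"]))
E
```

```text
t: 1.6
tool_pos: [0.5123, 0.3187, 0.257]
tcp_rot: [-0.0, 0.451, 0.893, -0.0]
ft_force: [-0.6, 0.0, -0.3]
finger_gap: 0.0004
grasp_force: 0.0
[[-0.593  0.805 -0.001]
 [ 0.805  0.593 -0.   ]
 [ 0.    -0.001 -1.   ]]
[-0.58297963  0.65680321 -0.08694592  1.63694356  0.07019247  0.85186505
 -0.06290825]
to pad (tool axes) [ 0.0007211  -0.00027744  0.18097413]
```

```bash
python3 -m handwheel '[[-1,[0,0,0.04],0],[-1,[0,0,0.04],0],[-1,[0,0,0.04],0],[-1,[0,0,0.04],0],[-1,[0,0,0.015],0],[-1,[0,0,0],0]]'; python3 -m handwheel '[[-1,[0,0,0.006],0],[-1,[0,0,0.006],0],[-1,[0,0,0.006],0],[-1,[0,0,0.004],0],[-1,[0,0,0],0]]'
```

```text
t: 2.35
tool_pos: [0.5122, 0.3188, 0.0819]
tcp_rot: [-0.0, 0.448, 0.894, -0.001]
ft_force: [0.0, 0.4, 0.9]
finger_gap: 0.0002
grasp_force: 0.0
t: 2.98
tool_pos: [0.5135, 0.3218, 0.0617]
tcp_rot: [0.0, 0.448, 0.894, 0.003]
ft_force: [0.1, 3.5, 5.5]
finger_gap: 0.0002
grasp_force: 2.8
```

```bash
python3 -m handwheel '[[-1,[0,0,0.004],0],[-1,[0,0,0.004],0],[-1,[0,0,0],0]]'; python3 -m handwheel '[[-1,[0,0,0.003],0],[-1,[0,0,0.002],0],[-1,[0,0,0],0]]'
```

```text
t: 3.35
tool_pos: [0.5134, 0.3223, 0.0541]
tcp_rot: [0.0, 0.448, 0.894, 0.003]
ft_force: [-1.1, 3.7, 10.0]
finger_gap: 0.0006
grasp_force: 4.3
t: 3.72
tool_pos: [0.5136, 0.3224, 0.0527]
tcp_rot: [0.001, 0.448, 0.894, 0.004]
ft_force: [-7.1, 0.6, 33.9]
finger_gap: 0.0002
grasp_force: 17.6
```

```bash
python3 -m handwheel '[[-1,[0,0,0],0],[-1,[0,0,-0.02],0],[-1,[0,0,-0.035],0],[-1,[0,0,-0.04],0],[-1,[0,0,-0.04],0],[-1,[0,0,-0.04],0],[0.3,[0,0,-0.03],0],[0.3,[0,0,0],0]]'
python3 - <<'E'
from h import *
from scipy.spatial.transform import Rotation as R
a,b=cap("scene"),cap("top"); ax=np.array([.543,.09])
for n,c in(("scene",a),("top",b)):
    W=pts(c);m=(W[...,2]>0.17)&(W[...,2]<.2)&(np.hypot(W[...,0]-ax[0],W[...,1]-ax[1])<.05)
    P=W[m]; print(n,len(P),cv2.minAreaRect(P[:,:2].astype(np.float32)) if len(P) else 0)
    m=(np.hypot(W[...,0]-.513,W[...,1]-.315)<.015)&(W[...,2]<.1); print("pad z",np.median(W[m][:,2]),m.sum())
g=[cv2.resize(a["color"][175:315,235:355,::-1],None,fx=3.3,fy=3.3,interpolation=2),cv2.resize(b["color"][175:315,195:315,::-1],None,fx=3.3,fy=3.3,interpolation=2)]
cv2.imwrite("pics/after.png",cv2.convertScaleAbs(np.hstack(g),alpha=1.5))
s=ctrl.observe(); M=R.from_quat(s["tcp_rot"],scalar_first=True).as_matrix()
print("x ang",np.degrees(np.arctan2(M[1,0],M[0,0])),"to handle",M.T@(np.array([.543,.0905,.185])-s["tool_pos"]))
E
```

```text
t: 4.72
tool_pos: [0.5138, 0.3194, 0.2549]
tcp_rot: [0.001, 0.449, 0.894, 0.002]
ft_force: [1.0, -0.7, 0.4]
finger_gap: 0.0181
grasp_force: 0.0
scene 85 ((0.5263112783432007, 0.09273974597454071), (0.031969502568244934, 0.016565673053264618), 31.941612243652344)
pad z 0.05517128325331189 82
top 72 ((0.5429418683052063, 0.08934584259986877), (0.06318196654319763, 0.016642887145280838), 7.563451766967773)
pad z nan 0
x ang 126.71727932413054 to handle [-0.20111933 -0.11149793  0.0671057 ]
  return _methods._mean(a, axis=axis, dtype=dtype,
  ret = ret.dtype.type(ret / rcount)
```

View pics/after.png

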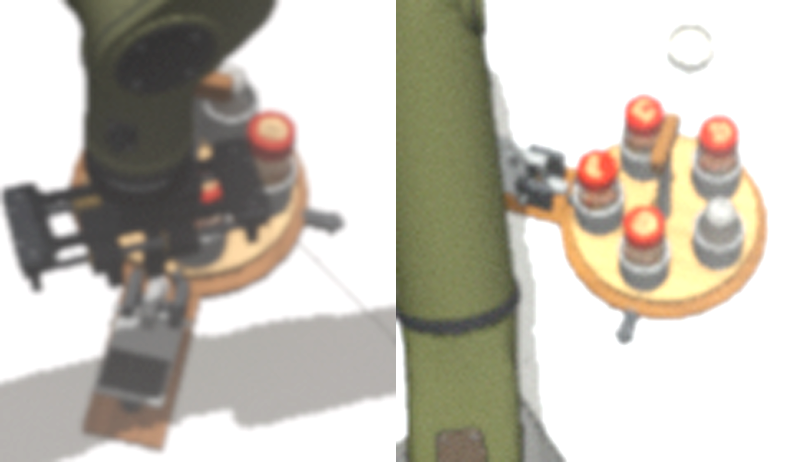

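The pedal is back up, with the pad at z 0.055. Going by the gap seen at (545,180), the bolt has moved outward. I'll move over the handle and turn to align with the bar.

```bash
python3 -m handwheel '[[1,[-0.04,-0.022,0],0],[1,[-0.04,-0.022,0],0],[1,[-0.04,-0.022,0],0],[1,[-0.04,-0.022,0],0],[1,[-0.041,-0.0235,0],0],[1,[0,0,0],-0.177],[1,[0,0,0],-0.177],[1,[0,0,0],-0.177],[1,[0,0,0],-0.177],[1,[0,0,0],-0.177],[1,[0,0,0],-0.177],[1,[0,0,0],0]]'
python3 - <<'E'
from h import *
from scipy.spatial.transform import Rotation as R
s=ctrl.observe(); M=R.from_quat(s["tcp_rot"],scalar_first=True).as_matrix()
print("x ang",np.degrees(np.arctan2(M[1,0],M[0,0])),"to handle",M.T@(np.array([.543,.0897,.185])-s["tool_pos"]),s["joint_positions"][6],s["finger_gap"])
E
```

```text
t: 6.32
tool_pos: [0.5425, 0.0907, 0.2509]
tcp_rot: [-0.002, -0.065, 0.998, 0.0]
ft_force: [-0.2, 0.9, 0.8]
finger_gap: 0.0884
grasp_force: 0.0
x ang -172.5368495612562 to handle [-0.00058984 -0.0011367   0.0658798 ] 1.1072373297567057 0.08835482016661222
```

```bash
python3 -m handwheel '[[1,[0,-0.001,0.025],0],[1,[0,0,0.02],0],[1,[0,0,0.012],0],[1,[0,0,0.007],0],[1,[0,0,0],0],[-1,[0,0,0],0],[-1,[0,0,0],0],[-1,[0,0,0],0],[-1,[0,0,0],0],[-1,[0,0,0],0],[-1,[0,0,0],0],[-1,[0,0,0],0]]'; python3 -m handwheel '[[-1,[0,0,0],0.05],[-1,[0,0,0],0.06],[-1,[0,0,0],0.06],[-1,[0,0,0],0]]'
```

```text
t: 7.82
tool_pos: [0.5435, 0.0903, 0.1884]
tcp_rot: [-0.0, -0.066, 0.998, 0.0]
ft_force: [-1.0, 0.0, -1.0]
finger_gap: 0.0201
grasp_force: 0.0
t: 8.32
tool_pos: [0.5435, 0.0902, 0.1884]
tcp_rot: [0.0, 0.019, 1.0, -0.0]
ft_force: [0.1, 0.0, -1.2]
finger_gap: 0.0159
grasp_force: 29.9
```

```bash
python3 -m handwheel '[[-1,[0,0,0],0.06],[-1,[0,0,0],0.09],[-1,[0,0,0],0.1],[-1,[0,0,0],0.1],[-1,[0,0,0],0.1],[-1,[0,0,0],0.1],[-1,[0,0,0],0.1],[-1,[0,0,0],0.1],[-1,[0,0,0],0.1],[-1,[0,0,0],0.1],[-1,[0,0,0],0.08],[-1,[0,0,0],0.04]]'; python3 -m handwheel '[[-1,[0,0,0],0.017],[-1,[0,0,0],0],[-1,[0,0,0],0]]'
python3 - <<'E'
from h import *
from scipy.spatial.transform import Rotation as R
s=ctrl.observe(); M=R.from_quat(s["tcp_rot"],scalar_first=True).as_matrix()
print("x ang",np.degrees(np.arctan2(M[1,0],M[0,0])),s["wrist_torque"],s["joint_positions"][6])
ax=np.array([.5432,.09]); a=np.radians(187.7); print("front",ax+.072*np.array([np.cos(a),np.sin(a)]))
g=[]
for n,(u,v) in(("scene",(235,175)),("top",(195,175))):
    c=cap(n);W=pts(c);col=c["color"]; hsv=cv2.cvtColor(col,cv2.COLOR_RGB2HSV)
    r=np.hypot(W[...,0]-ax[0],W[...,1]-ax[1])
    m=(r<.105)&(W[...,2]>.11)&(W[...,2]<.13)&(hsv[...,1]<60)&(hsv[...,2]>80)
    k,l,st,ce=cv2.connectedComponentsWithStats(m.astype(np.uint8))
    for i in range(1,k):
        if st[i,4]>4: print(n,"silver",st[i,4],ce[i].round(),W[l==i].mean(0).round(4))
    red=((hsv[...,0]<6)|(hsv[...,0]>174))&(hsv[...,1]>150)&(W[...,2]>0.1)&(r<.11)
    k,l,st,ce=cv2.connectedComponentsWithStats(red.astype(np.uint8))
    for i in range(1,k):
        if st[i,4]>8: print(n,"red",st[i,4],ce[i].round(),W[l==i].mean(0).round(4))
    m=(np.hypot(W[...,0]-.513,W[...,1]-.315)<.015)&(W[...,2]<.1); print("pad z",np.median(W[m][:,2]) if m.any() else None)
    g.append(cv2.resize(col[v:v+140,u:u+120,::-1],None,fx=3.3,fy=3.3,interpolation=2))
cv2.imwrite("pics/turned.png",cv2.convertScaleAbs(np.hstack(g),alpha=1.5))
E
```

```text
t: 9.82
tool_pos: [0.5434, 0.0901, 0.1883]
tcp_rot: [-0.0, 0.526, 0.85, -0.0]
ft_force: [-0.6, -0.6, 0.3]
finger_gap: 0.0161
grasp_force: 29.9
t: 10.2
tool_pos: [0.5434, 0.0901, 0.1884]
tcp_rot: [-0.0, 0.533, 0.846, -0.0]
ft_force: [-0.4, -1.2, -0.7]
finger_gap: 0.0158
grasp_force: 29.9
x ang 115.56229544794125 [-0.21712467  0.04948913  0.0157072 ] 0.16761605150152414
front [0.47184921 0.08035299]
scene silver 5 [271. 199.] [0.6242 0.07   0.1223]
scene silver 5 [284. 200.] [0.5851 0.0596 0.1219]
scene silver 6 [311. 200.] [0.5102 0.0241 0.1188]
scene silver 62 [316. 218.] [0.473  0.0815 0.1179]
scene red 19 [277. 198.] [0.605  0.0726 0.1378]
pad z 0.0551527082110096
top silver 60 [271. 246.] [0.4726 0.0753 0.118 ]
top red 28 [291. 217.] [0.5972 0.0566 0.1379]
top red 45 [293. 236.] [0.5289 0.019  0.1381]
pad z 0.05575431536990584
```

View pics/turned.png

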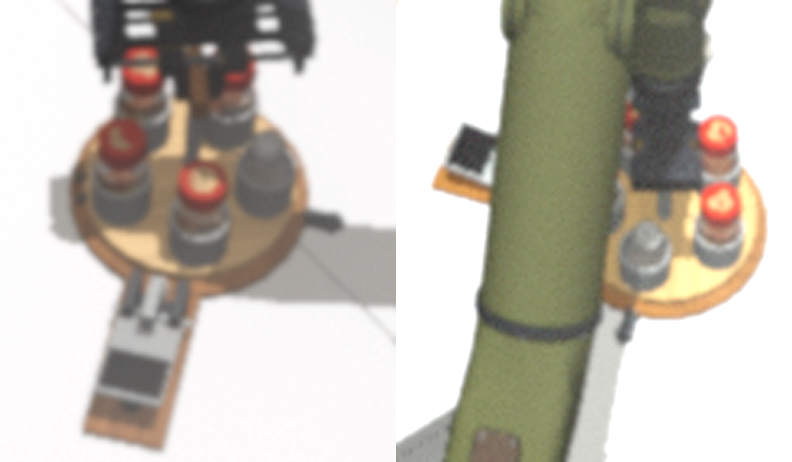

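The shaker now stands at the pointer, at (265,175) in the left crop and (645,250) in the right. It measures (0.473, 0.078) against a front place of (0.472, 0.080). The bar is held at 30 N, the pedal is up and everything is still, so I'm handing in.

```bash
python3 -c "
from plant import ctrl
print(ctrl.job_done())"
```

```text
the job is handed in; nothing more can be done
None
```

I handed the job in at about 10 s of the 56 s; the hand-in gave no verdict. The pedal was pressed to its stop and came back up, and the carousel then turned freely by 72°. The salt shaker measures within about 2 mm of the front place, with the gripper still closed on the bar at 30 N.

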